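# Shut the wax box and hold its lock turned

## Robot

A 6-joint arm with a two-finger parallel gripper is mounted at the origin on the work surface. World frame = base frame: x ahead of the robot, y to its left, z up, the work surface at z = 0. Lengths are in mm, angles in rad, forces in N, time in s.
With the tool pointing down it reaches from about 425 to 950 mm from the base axis. Payload 3.5 kg.
Tool frame: the origin (TCP) lies at the very end of the fingers, on their centre line; the grasp point (between the pads) lies 19 mm behind it; z points along the fingers, y is the line along which they close (so a half turn about z gives the same grasp; the last joint's range is limited). The gripper opens to 85 mm and grips with 20 to 120 N. Pads are 22 mm wide; open, the fingers measure 114 mm over their backs; the gripper's body (76 mm by 85 mm) begins 54 mm behind the grasp point. The pads swing forward as they close: fully open they stand 13 mm farther back than shut.
Start: joints at [0.997, 0.286, 1.577, -0, 1.279, -0.15], TCP at [277.541, 615.286, 231.325] pointing down, gripper open.
Joint ranges: [-2.77, 2.77], [-0.9, 2.22], [0.21, 2.48], [-1.53, 4.67], [0.24, 2.81], [-2.84, 2.84]. Speed limits (rad/s): [2.79, 2.79, 3.14, 3.14, 3.14, 3.14].

## Interface

Orientations are given as [roll, pitch, yaw] about the fixed x, y, z axes, in that order (R = Rz(yaw) Ry(pitch) Rx(roll)).
In Python, from workcell import arm gives the robot as it stands. Calls block until the motion is done:
- arm.move_ptp(position, orientation): joint-space move of the TCP to a pose.
- arm.servo_line(position, frame=None, velocity=150, stop_force=None): straight line of the TCP; frame=None keeps the orientation; velocity is the mean speed in mm/s. With stop_force (N) it stops when the force on the tool has changed by that much, and returns True; else False.
- arm.goto_joints(angles): joint-space move.
- arm.let_go() and arm.grab(strength=None): open the fingers fully, or close them until they stop; strength is the grip in N (None keeps the last).
- arm.wait(seconds).
- arm.ik(position, orientation): joint angles nearest the present ones, or None.
- arm.sense(): the state.
- arm.snapshot(name): name is "scene" or "top" or "wrist"; returns the picture (384x512x3 uint8, red, green, blue); there is no depth.
- arm.get_calibration(name): a dict with "fx", "fy", "cx", "cy" (pixels), "R" (3x3) and "t" (3): a world point X has camera coordinates R X + t. Camera axes: x right, y down, z forward; pixel columns grow to the right and rows downward; lengths in mm; the calibration is good to about 2 mm. A picture is of the moment at which its call begins: read the wrist's pose just before it. get_calibration takes no time and is no camera call; for the wrist camera it gives the pose at the moment of the call.
A pose or a line that the arm cannot do raises arm.MotionError and nothing moves.
- arm.hand_in(): hands the job in; it is judged then, once.
The state is a dict: "time": time; "joint_positions": joint angles; "qvel": joint speeds; "effort": joint torques, N m; "tcp_pos": TCP position; "tcp_rot": TCP orientation; "contact_force": force on the tool from outside, world axes, zero at the start; "moment": the same for the moment, N m; "width": finger opening in mm; "grasp_force": force on a finger pad.
Only numpy, scipy, OpenCV 4.12 (cv2) and the standard library are available. Lean on these libraries where they do the work, as an engineer would, in place of code of your own. Each camera call takes 0.05 s, during which the arm holds its last target. There are 200 camera calls.

## Task

The catch on the front of the red wax box is loose and I want to tighten its screws. Close the box's open lid fully, take the key from the beech tool block, work it down past the sticky pins into the lock on the lid until it is fully home, and turn it a quarter clockwise. The lock springs back, so finish while still gripping the key and holding it turned, lid shut, for me to do the screws; leave the other things on the bench where they are.

Things in the scene. Friction and masses are not known exactly. Their poses are not given: they have to be found in the camera images.
- wax_lid (a joint): hinge of the box lid, rad: 0 = fully shut, grows as the lid opens upward (starts 0.6 to 0.95). Stiff hinge (about 0.55 N m): the lid stays at any angle and needs 1 to 5 N at its free edge to move down. Its axis is horizontal, along point lid_hinge's y, 12 mm below that point (against its z).
- lid_hinge (a point): on the lid's outer face above the hinge (12 mm from its axis), mid-width. Axes are the lid's own: x from free edge to hinge, y along the hinge, z out of the outer face. The red wooden lid is 170 (x) by 240 (y) by 12 mm and reaches 170 mm from here along -x; shut, its face is 97.5 mm above the bench. The box under it, 170 x 240 x 85 mm, is fixed, its hinge on the side away from the robot.
- lid_edge (a point): middle of the lid's free (front) edge, on the outer face; same axes as lid_hinge, 170 mm from it.
- keyway (a point): mouth of the keyway in the round brass plug, in a 29 mm steel rosette on the lid's outer face, 40 mm behind the free edge, mid-width, 3 mm above the face. z out of the lid, x along the slot; turns with the plug. Slot 4.8 mm wide (y), mouth countersunk to 8 mm; about 12 mm long (x), 28 mm deep. Three sticky pins stand in it 7, 11 and 15 mm down, 3 to 8 N each to push past.
- lock (a joint): turn of the plug, rad: 0 = key goes in, grows clockwise seen from above to a stop at 1.62. A spring (about 0.1 N m) turns it back when let go. Turn it only with the key fully home. The key has about 0.1 rad of play in the slot, so it must turn 0.1 to 0.2 rad further than the plug.
- key_head (a point): the key, centre of its black moulded head, which is 26 mm (x, along the blade's width) by 10 mm (y, thickness) by 30 mm (z). The key starts upright, z up, blade down in its slot in the tool block, which is 45 mm high; the head's underside is 10 mm above the key's shoulder. 45 g. The key is the same either way round (half turn about z).
- key_shoulder (a point): the key's shoulder, underside of its 14 mm round steel collar, 25 mm below key_head, same axes; below it the blade is 10.4 mm wide (x), 3.8 mm thick (y) and 26 mm long, the last 10 mm tapering to a 3 mm wide point. In the block the shoulder rests on the block's top; fully home in the lock it rests on the plug at point keyway.
- tool_block: beech tool block 160 (x) by 70 (y) by 45 mm high, fixed; origin under its centre. The key's slot is 48 mm from the centre towards -x, in line with the block's x; a clear scraper (at x = +30 mm, up to 39 mm above the block) and an awl (x = +62 mm, up to 50 mm above) stand in the rest of it.
- mug: bystander: white enamel mug, 84 mm across, 85 mm high with three brushes standing in it up to 180 mm; origin under its centre, handle at +y
- jar: bystander: squat glass jar 76 mm across, 72 mm high; origin under its centre
- stone: bystander: steel diamond stone 156 (x) x 62 x 10 mm; origin under its centre
- cork_block: bystander: felt-topped rubbing cork 100 (x) x 42 x 30 mm, between the box and the tool block; origin under its centre
- wax_brush: bystander: block-shaped waxing brush 115 (x) x 56 x 42 mm, bristles down; origin under its centre
- wax_bar: bystander: grey bar of wax 88 (x) x 34 x 26 mm; origin under its centre
- screwdriver: bystander: screwdriver 190 mm long (x), handle 26 mm thick; origin under its middle

How it is judged (in metres and radians):
On the way, in this order (a step that is already met when the one before it is completed fails the run):
1. the lid is fully shut (value of joint wax_lid below 0.03 rad), for 0.2 s.
2. with the lid shut, the key is fully home in the unturned lock (value of joint wax_lid below 0.04 rad and value of joint lock below 0.4 rad and distance between key_shoulder and keyway below 0.004 m and angle between the z axis of key_head and the z axis of keyway, either way round below 0.15 rad), for 0.1 s.
3. the key is turned a quarter clockwise (value of joint lock above 1.22 rad and distance between key_shoulder and keyway below 0.005 m), for 0.2 s.
At the end, for the whole second after the job is handed in: The lid is shut (within 0.04 rad), the key stands fully home in the lock (shoulder within 5 mm of the keyway mouth, upright within 0.15 rad), the lock is turned at least 1.22 rad of its quarter turn clockwise, and the fingers still grip the key (over 2 N), which alone keeps the sprung lock turned (all of step 3 and value of joint wax_lid below 0.04 rad and angle between the z axis of key_head and the z axis of keyway, either way round below 0.15 rad and contact force between the fingers and key above 2 N); the arm keeps its last pose, push and grip.
It fails at once if another thing on the bench is moved over 30 mm or tipped (distance of any of mug, jar, stone, cork_block, wax_brush, wax_bar, screwdriver from where it was at the start of the episode above 0.03 m or angle between any of mug, jar's own z axis and vertical above 0.35 rad).
It also fails if it takes over 61 s, if anything falls off the work surface, if the arm or the gripper's body presses on something with over 40 N, if the wrist force passes 120 N, or if a joint passes its speed limit or range.

## Working session

There is one attempt and no reset: what is moved stays moved. The work goes in short steps, each a Python script; the robot and the scene stay as the last script left them, time stands still between calls to the robot, and variables do not carry over. Pictures are saved under pics/ and viewed, at most 10 in all, crops included, and the job is handed in when it is done.

```bash
mkdir -p pics; ls
python3 - <<'E'
from workcell import arm
import cv2,numpy as np
for n in ("scene","top"):
    c=arm.get_calibration(n); print(n,{k:np.round(v,3).tolist() for k,v in c.items()})
    cv2.imwrite(f"pics/{n}0.png",arm.snapshot(n)[:,:,::-1])
print(arm.sense())
E
```

```text
pics
scene {'fx': 380.706, 'fy': 380.706, 'cx': 244.256, 'cy': 190.685, 'R': [[-0.427, 0.904, 0.006], [0.617, 0.296, -0.73], [-0.662, -0.307, -0.684]], 't': [217.937, -295.971, 1506.306]}
top {'fx': 365.017, 'fy': 365.017, 'cx': 260.385, 'cy': 197.13, 'R': [[-0.061, -0.998, -0.004], [-0.975, 0.06, -0.212], [0.212, -0.009, -0.977]], 't': [56.74, 603.054, 1072.232]}
{'time': 0.1, 'joint_positions': array([ 9.96979686e-01,  2.87141551e-01,  1.57807460e+00,  8.08793715e-06,
        1.27859343e+00, -1.49982232e-01]), 'qvel': array([ 7.41796203e-04, -1.01269525e-03, -3.39456175e-03,  9.04100936e-05,
       -8.67391973e-04,  6.54222832e-04]), 'effort': array([-3.90952209e-05, -4.07301950e+01, -2.93698579e+01, -1.69166751e-04,
        3.43052852e-03,  3.43386951e-06]), 'tcp_pos': array([277.22458992, 614.77431948, 230.01868663]), 'tcp_rot': array([-3.13940177e+00, -3.38906753e-04,  2.71775553e+00]), 'contact_force': array([0.20860025, 0.09630307, 0.24927643]), 'moment': array([-0.01836596,  0.00170342, -0.01253843]), 'grasp_force': 0.0, 'width': 85.10961776775962}
```

View pics/scene0.png

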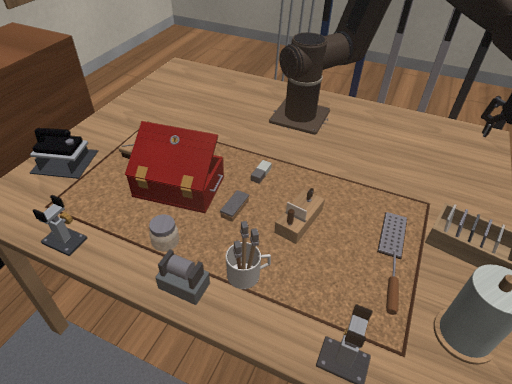

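View pics/top0.png

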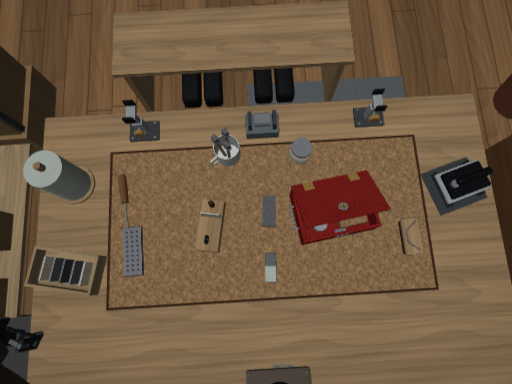

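Both views agree. The box is on the robot's right, with its rosette at top (343,207) and scene (174,139). The tool block is near the middle: the key looks like the dark head at top (206,240) and scene (310,194), and the awl is at top (211,204). I'll zoom in for the pixel picks.

Run:
```python
import cv2,numpy as np
t=cv2.imread("pics/top0.png");s=cv2.imread("pics/scene0.png")
def c(im,x,y,w,h,W,H): return cv2.resize(im[y:y+h,x:x+w],(W,H),interpolation=cv2.INTER_CUBIC)
a=np.hstack([c(t,285,165,110,82,440,328),c(t,185,190,60,68,290,328)])
b=np.hstack([c(s,115,115,120,100,384,320)[:272],c(s,270,180,60,60,272,272)])
b=np.hstack([b,np.zeros((272,730-b.shape[1],3),np.uint8)])
cv2.imwrite("pics/z.png",np.vstack([a,b]))
```

```text
(no output)
```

View pics/z.png

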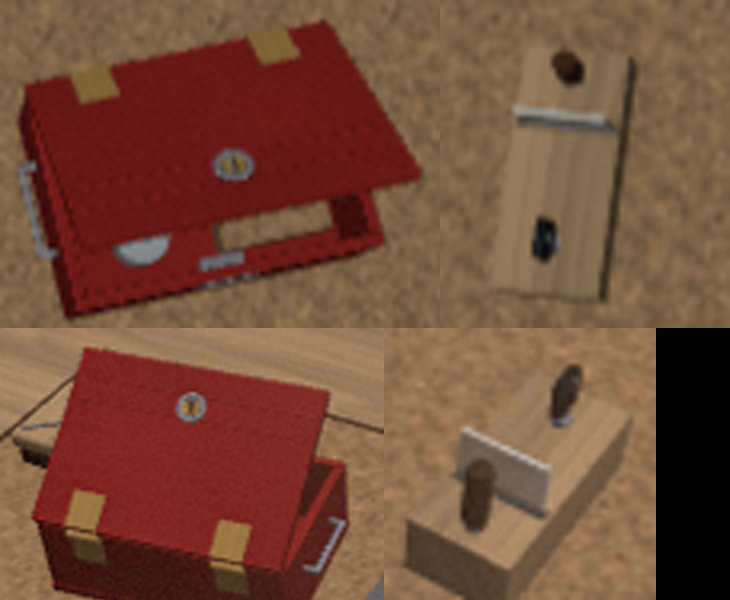

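The zoom shows the lid's hinge corners, free corners and rosette clearly in both views. The key is the black-and-steel item at the robot end of the block. I'll triangulate these.

```bash
cat > h.py <<'E'
from workcell import arm
import numpy as np, cv2
from scipy.spatial.transform import Rotation as Ro
def ray(c,p):
    R=np.array(c["R"]);t=np.array(c["t"])
    d=R.T@np.array([(p[0]-c["cx"])/c["fx"],(p[1]-c["cy"])/c["fy"],1]); return -R.T@t,d/np.linalg.norm(d)
def onz(c,p,z):
    o,d=ray(c,p); return o+d*(z-o[2])/d[2]
def tri(c1,p1,c2,p2):
    (o1,d1),(o2,d2)=ray(c1,p1),ray(c2,p2)
    s=np.linalg.lstsq(np.c_[d1,-d2],o2-o1,rcond=None)[0]
    a,b=o1+s[0]*d1,o2+s[1]*d2; return (a+b)/2,np.linalg.norm(a-b)
def down(yaw): return [np.pi,0,yaw]
E
python3 - <<'E'
from h import *
np.set_printoptions(precision=2,suppress=True)
T,S=arm.get_calibration("top"),arm.get_calibration("scene")
P={"hR":((365.75,170),(125.9,174.1)),"hL":((291.25,186.5),(203.1,191.6)),"fR":((390,209.5),(141.6,121.25)),"fL":((306.25,226.25),(217.8,135.3)),"ros":((343.5,206.25),(174.7,139.7)),"key":((206.9,239.7),(310.6,194.3))}
Q={}
for k,(a,b) in P.items():
    Q[k],e=tri(T,a,S,b); print(k,Q[k],e)
n=np.linalg.norm
print("width",n(Q["hR"]-Q["hL"]),n(Q["fR"]-Q["fL"]),"len",n(Q["hR"]-Q["fR"]),n(Q["hL"]-Q["fL"]))
hm=(Q["hR"]+Q["hL"])/2;fm=(Q["fR"]+Q["fL"])/2
d=fm-hm;print("hm",hm,"fm",fm,"theta",np.arctan2(d[2],n(d[:2])))
y=Q["hL"]-Q["hR"];print("hinge yaw of y axis",np.arctan2(y[1],y[0]), "x yaw from d",np.arctan2(-d[1],-d[0]),"ros frac",n(Q["ros"]-fm))
sc=4.8333
for x,yv in [(525,45),(630,57),(605,300),(497,290)]:
    print("blk",onz(T,(185+(x-440)/sc,190+yv/sc),45))
print(onz(T,P["key"][0],85),onz(S,P["key"][1],72))
E
```

```text
hR [ 663.05 -307.19   96.08] 2.5818624387007856
hL [626.28 -74.44  90.47] 4.3168432037578075
fR [ 522.84 -333.92  184.75] 1.091940204973057
fL [489.51 -97.11 185.59] 4.294449784770031
ros [ 541.77 -209.39  168.98] 2.269951497836163
key [482.47 192.1   66.  ] 4.774686547189212
width 235.7069446645132 239.13567638628956 len 168.03232286604376 168.12511496356987
hm [ 644.66 -190.81   93.28] fm [ 506.18 -215.51  185.17] theta 0.5786668318273706
hinge yaw of y axis 1.7275028105760728 x yaw from d 0.17650737822074364 ros frac 39.5815536229291
blk [613.91 202.64  45.  ]
blk [601.64 134.25  45.  ]
blk [445.16 156.42  45.  ]
blk [455.67 224.8   45.  ]
[481.12 187.06  85.  ] [487.86 195.6   72.  ]
```

Run:
```python
from h import *
np.set_printoptions(precision=2,suppress=True)
psi=0.157;dx=np.array([np.cos(psi),np.sin(psi),0]);dy=np.array([-dx[1],dx[0],0])
A=np.array([644.7,-190.8,0])-6.6*dx
def pt(th,r=152,lat=45,up=0): return A+dx*(-r*np.cos(th)+12*np.sin(th))+dy*lat+np.array([0,0,85.5+12*np.cos(th)+r*np.sin(th)+up])
arm.grab(40)
yaw=psi  # choose reachable yaw (half-turn symmetric)
for y in (psi,psi+np.pi,psi-np.pi):
    print(y,arm.ik(pt(0.95,up=30),down(y)))
c=[y for y in (psi,psi+np.pi) if arm.ik(pt(0.95,up=30),down(y)) is not None]
y=min(c,key=lambda y:abs(arm.ik(pt(0.95,up=30),down(y))[5]))
arm.move_ptp(pt(0.95,up=30),down(y))
for th in np.arange(0.95,0.02,-0.15):
    arm.servo_line(pt(th),velocity=120)
s=arm.sense();print(s["tcp_pos"],s["contact_force"])
print(arm.servo_line(pt(0,up=-12),velocity=40,stop_force=14))
s=arm.sense();print(s["tcp_pos"],s["contact_force"],s["time"])
arm.wait(0.3)
cv2.imwrite("pics/scene1.png",arm.snapshot("scene")[:,:,::-1])
s=arm.sense();print(s["tcp_pos"],s["contact_force"],s["joint_positions"])
```

```text
0.157 [-0.46  0.06  1.81 -0.    1.27  0.96]
3.298592653589793 [-0.46  0.06  1.81  0.    1.27 -2.18]
-2.984592653589793 [-0.46  0.06  1.81  0.    1.27 -2.18]
[ 481.64 -170.89  104.89] [-0.35 -0.4   0.05]
True
[ 482.97 -171.98   97.53] [-0.99  1.38  6.51] 6.5583
[ 482.92 -171.97   97.51] [-1.73  0.66  5.33] [-0.54  0.08  2.08 -0.    0.98  0.87]
```

The line stopped with the tip at z = 97.5, exactly the shut lid's face height. Next I'll look at the keyway and the key with the wrist camera.

Run:
```python
from h import *
import pickle
np.set_printoptions(precision=3,suppress=True)
psi=0.157
def shot(n):
    arm.wait(0.3); c=arm.get_calibration("wrist"); im=arm.snapshot("wrist"); cv2.imwrite(f"pics/{n}.png",im[:,:,::-1]); pickle.dump(c,open(n+".pkl","wb")); return c
p=arm.sense()["tcp_pos"]
arm.servo_line([p[0],p[1],200],velocity=200)
arm.move_ptp([509,-212,230],down(psi+np.pi)); arm.let_go()
c=shot("wk"); print("cam",-np.array(c["R"]).T@c["t"],c["R"][2],c["fx"])
arm.move_ptp([481.3,186.6,215],down(-0.14+np.pi))
c=shot("wt"); print("cam",-np.array(c["R"]).T@c["t"])
print(arm.sense()["time"],arm.sense()["joint_positions"])
a=cv2.imread("pics/wk.png");b=cv2.imread("pics/wt.png")
cv2.imwrite("pics/w.png",cv2.resize(np.hstack([a,b]),(800,300),interpolation=cv2.INTER_AREA))
```

```text
cam [ 428.617 -224.17   372.696] [ 0.308  0.05  -0.95 ] 310.4511254297918
cam [401.018 197.608 357.698]
13.225 [ 0.172 -0.053  1.979 -0.     1.216 -1.258]
```

View pics/w.png

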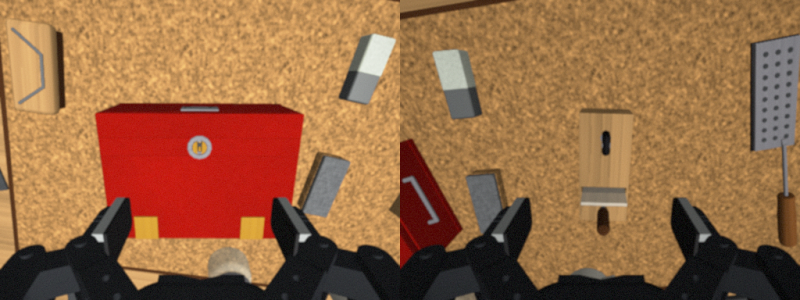

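Left image: the lid is shut, with the rosette at about (255,189) in full-resolution pixels. Right image: the key head is at about (263,182), in front of the scraper and awl. I'll measure with masks and check one zoomed crop.

Run:
```python
from h import *
import pickle
np.set_printoptions(precision=2,suppress=True)
a=cv2.imread("pics/wk.png");ca=pickle.load(open("wk.pkl","rb"));b=cv2.imread("pics/wt.png");cb=pickle.load(open("wt.pkl","rb"))
hsv=cv2.cvtColor(a,cv2.COLOR_BGR2HSV)
red=((hsv[...,2]>60)&(hsv[...,1]>180)&((hsv[...,0]<8)|(hsv[...,0]>172))).astype(np.uint8)
n,l,st,ce=cv2.connectedComponentsWithStats(1-red,connectivity=4)
k=l[189,255]; 
if k==0:k=l[189,250]
m=(l==k).astype(np.uint8);cnt=max(cv2.findContours(m,0,2)[0],key=cv2.contourArea)
el=cv2.fitEllipse(cnt);print("ros px",st[k],el,"->",onz(ca,el[0],99.5),"r px",el[1])
lid=max(cv2.findContours(red,0,2)[0],key=cv2.contourArea);print("red quad",cv2.approxPolyDP(lid,4,True)[:,0].tolist())
hb=cv2.cvtColor(b,cv2.COLOR_BGR2HSV)
dk=(hb[...,2]<60).astype(np.uint8);n,l,st,ce=cv2.connectedComponentsWithStats(dk)
for i in range(1,n):
    if abs(ce[i][0]-263)<25 and abs(ce[i][1]-182)<25: print("key",st[i],ce[i],onz(cb,ce[i],85))
z=lambda im,x,y,w,h,f:cv2.resize(im[y:y+h,x:x+w],None,fx=f,fy=f,interpolation=cv2.INTER_CUBIC)
cv2.imwrite("pics/w2.png",np.hstack([z(a,230,164,50,50,8),z(b,225,135,80,100,4)]))
```

```text
ros px [239 173  33  32 832] ((254.91183471679688, 188.11192321777344), (31.206764221191406, 32.35216522216797), 88.09059143066406) -> [ 511.62 -212.92   99.5 ] r px (31.206764221191406, 32.35216522216797)
red quad [[122, 146], [137, 263], [150, 251], [165, 254], [169, 283], [163, 303], [172, 303], [173, 275], [201, 276], [205, 304], [305, 304], [309, 276], [338, 276], [337, 304], [352, 303], [346, 288], [349, 255], [365, 251], [373, 258], [387, 146], [345, 133], [153, 133]]
key [259 168  10  30 240] [263.27 182.58] [479.27 192.32  85.  ]
```

View pics/w2.png

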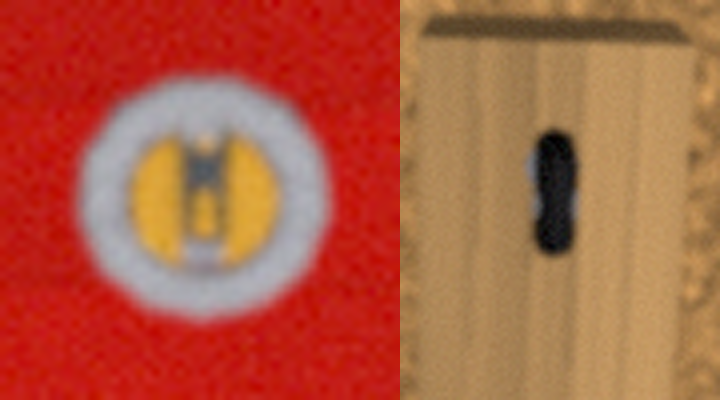

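Run:
```python
from h import *
import pickle
np.set_printoptions(precision=2,suppress=True)
ca=pickle.load(open("wk.pkl","rb"));cb=pickle.load(open("wt.pkl","rb"))
print("near",onz(cb,(263.8,168),55),"far",onz(cb,(263.2,198),85), "mid70",onz(cb,(263.5,182.6),70))
B=[onz(cb,(230.5,145),45),onz(cb,(298,145),45)];print("blk",B,np.linalg.norm(B[0]-B[1]),"mid",(B[0]+B[1])/2)
L=[onz(ca,p,97.5) for p in((122,146),(387,146))];print("lid",L,np.linalg.norm(L[0]-L[1]));d=L[1]-L[0];print("psi",np.arctan2(d[1],d[0])-np.pi/2)
H=[onz(ca,p,97.5) for p in((165,304),(347,304))];print("hinge side",H,(H[0]+H[1])/2)
# slot ends
s=[onz(ca,(230+206/8,164+145/8),99.5),onz(ca,(230+204/8,164+265/8),99.5)];d=s[1]-s[0];print("slot",s,np.arctan2(d[1],d[0]))
```

```text
near [472.95 194.31  55.  ] far [494.   190.25  85.  ] mid70 [483.62 192.25  70.  ]
blk [array([447.07, 164.18,  45.  ]), array([456.68, 231.52,  45.  ])] 68.01934643242258 mid [451.88 197.85  45.  ]
lid [array([ 491.95, -335.33,   97.5 ]), array([ 455.34, -102.95,   97.5 ])] 235.24511129090718
psi 0.15628466674683894
hinge side [array([ 653.3, -286.9,   97.5]), array([623.54, -97.15,  97.5 ])] [ 638.42 -192.02   97.5 ]
slot [array([ 505.84, -213.04,   99.5 ]), array([ 520.19, -211.03,   99.5 ])] 0.13895049203546148
```

The cross-checks agree: the block width reads 68 of 70 mm, and the block edge plus 32 mm gives the key at (483.5, 193). The keyway comes out at (511.6, -212.9) with slot yaw 0.156. Grasping now.

Run:
```python
from h import *
np.set_printoptions(precision=2,suppress=True)
y=-0.141+np.pi
def st(t): s=arm.sense();print(t,s["time"],s["tcp_pos"],s["tcp_rot"],"F",s["contact_force"],"M",s["moment"],s["width"],s["grasp_force"])
arm.move_ptp([483.5,192.5,140],down(y))
st("above")
print(arm.servo_line([483.5,192.5,52],velocity=100,stop_force=15)); st("down")
arm.grab(25); st("soft")
```

```text
above 13.625 [482.86 192.34 139.35] [-3.14 -0.    3.  ] F [ 0.78 -0.67  1.48] M [ 0.02 -0.05  0.04] 85.57167501908441 0.0
False
down 14.6583 [484.23 192.64  52.79] [3.14 0.   3.  ] F [ 0.64  0.89 -0.1 ] M [0.05 0.   0.  ] 85.30891008485045 0.0
soft 15.3333 [483.51 192.33  52.11] [-3.14 -0.    3.  ] F [0.08 0.42 0.61] M [-0.2   0.14 -0.03] 9.407491913630723 28.766552209854126
```

Run:
```python
from h import *
np.set_printoptions(precision=2,suppress=True)
def st(t): s=arm.sense();print(t,s["time"],s["tcp_pos"],s["tcp_rot"],"F",s["contact_force"],"M",s["moment"],s["width"],s["grasp_force"])
arm.grab(90); st("grip")
p=arm.sense()["tcp_pos"]
arm.servo_line([483.5,192.5,170],velocity=120); st("lift")
arm.move_ptp([511.6,-212.9,170],down(0.156+np.pi))
arm.servo_line([511.6,-212.9,142],velocity=60); arm.wait(0.3); st("over")
im=arm.snapshot("wrist")[:,:,::-1]; cv2.imwrite("pics/ins.png",im)
sc=arm.snapshot("scene")[:,:,::-1]
cv2.imwrite("pics/ins2.png",np.hstack([cv2.resize(im[150:384,150:360],(420,468),interpolation=cv2.INTER_CUBIC),cv2.resize(sc[120:220,115:195],(374,468),interpolation=cv2.INTER_CUBIC)]))
```

```text
grip 15.55 [483.57 192.35  52.19] [-3.14  0.    3.  ] F [-1.36 -2.52  2.71] M [-0.33  0.2   0.01] 8.925093407639567 87.69565343856812
lift 16.6833 [482.78 192.39 168.91] [-3.14 -0.    3.  ] F [ 0.15 -0.29 -0.84] M [ 0.02  0.01 -0.03] 8.708671975074788 87.63538599014282
over 19.1083 [ 511.8  -213.07  142.44] [-3.14  0.   -2.99] F [ 0.4   0.4  -0.79] M [-0.   -0.04  0.04] 8.818494140569415 87.59450912475586
```

View pics/ins2.png

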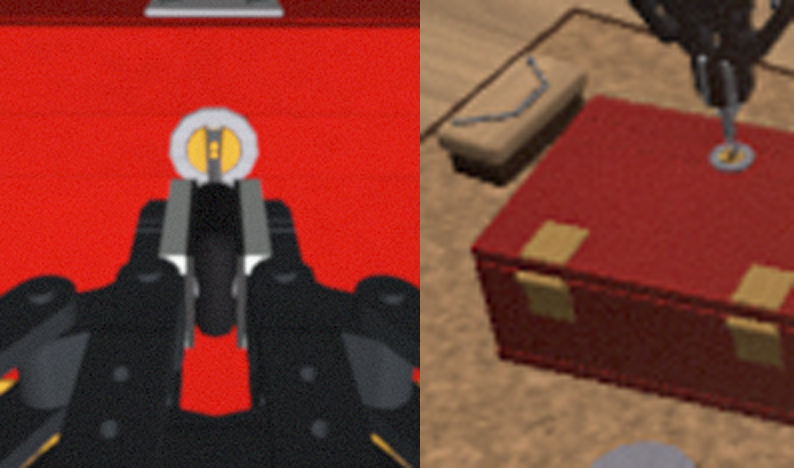

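The blade lines up with the slot: blade at column ~213 and rosette centre at ~214 in the enlarged wrist view. The scene view shows the key just above the lock. Inserting in small steps under force watch.

Run:
```python
from h import *
np.set_printoptions(precision=2,suppress=True)
def st(t): s=arm.sense();print(t,round(s["time"],2),s["tcp_pos"],"F",s["contact_force"],"M",s["moment"]);return s
for z in range(136,105,-3):
    hit=arm.servo_line([511.6,-212.9,z],velocity=25,stop_force=22)
    s=st((z,hit))
    f=s["contact_force"]
    if hit: break
    if np.hypot(f[0],f[1])>12: print("lateral");break
```

```text
(136, False) 19.6 [ 511.37 -212.77  135.56] F [ 0.2   0.56 -0.44] M [ 0.01 -0.02  0.02]
(133, False) 19.87 [ 511.47 -212.81  132.74] F [-0.26  0.56 -0.92] M [-0.03 -0.05  0.02]
(130, False) 20.13 [ 511.48 -212.84  129.75] F [-1.04 -0.61 -0.46] M [ 0.07  0.01 -0.08]
(127, False) 20.4 [ 511.57 -213.04  126.85] F [ 0.36 -0.66 -0.68] M [-0.1  -0.02  0.  ]
(124, False) 20.67 [ 511.54 -213.06  123.81] F [-0.06 -0.57 -0.43] M [-0.27 -0.01  0.08]
(121, False) 20.93 [ 511.43 -213.08  120.78] F [-0.65 -1.07 -0.56] M [-0.34  0.04  0.05]
(118, False) 21.2 [ 511.64 -213.07  118.05] F [-0.57 -2.26  0.98] M [-0.32  0.22  0.01]
(115, False) 21.47 [ 511.97 -213.05  115.14] F [ 0.18 -2.09  1.93] M [-0.24 -0.06  0.01]
(112, False) 21.73 [ 511.61 -213.09  111.79] F [-0.09 -1.69  2.29] M [-0.4  -0.04  0.02]
(109, False) 22.0 [ 511.55 -213.07  108.53] F [ 0.66 -3.99 -0.09] M [-0.56 -0.1  -0.02]
(106, False) 22.27 [ 511.78 -213.14  107.51] F [-2.54 -0.92  8.01] M [-0.17  0.5  -0.04]
```

Run:
```python
from h import *
np.set_printoptions(precision=2,suppress=True)
def st(t): s=arm.sense();print(t,round(s["time"],2),s["tcp_pos"],"yaw",s["tcp_rot"][2],"F",s["contact_force"],"M",s["moment"],s["grasp_force"]);return s
print(arm.servo_line([511.6,-212.9,104.5],velocity=20,stop_force=25)); arm.wait(0.3); st("press")
sc=arm.snapshot("scene")[:,:,::-1];w=arm.snapshot("wrist")[:,:,::-1]
cv2.imwrite("pics/home.png",np.hstack([cv2.resize(w[150:384,150:360],(420,468),interpolation=cv2.INTER_CUBIC),cv2.resize(sc[120:180,145:193],(374,468),interpolation=cv2.INTER_CUBIC)]))
for a in (0.1,0.2,0.3):
    arm.servo_line([511.6,-212.9,104.5],frame=down(0.156+np.pi-a),velocity=20); st(a)
```

```text
False
press 22.82 [ 511.85 -213.19  107.32] yaw -2.9851279719753387 F [-5.34 -0.05 13.66] M [ 0.07  0.95 -0.03] 90.42428970336914
0.1 23.17 [ 511.88 -213.05  107.31] yaw -3.0854017672206955 F [-5.59  1.05 14.07] M [0.16 0.94 0.04] 90.11197686195374
0.2 23.42 [ 511.95 -212.93  107.33] yaw 3.0977217056276145 F [-4.35  0.72 13.92] M [ 0.19  0.89 -0.02] 90.0508725643158
0.3 23.67 [ 512.14 -213.14  107.32] yaw 2.9977474188145936 F [-3.8   0.81 12.92] M [0.12 0.82 0.  ] 89.92204427719116
```

View pics/home.png

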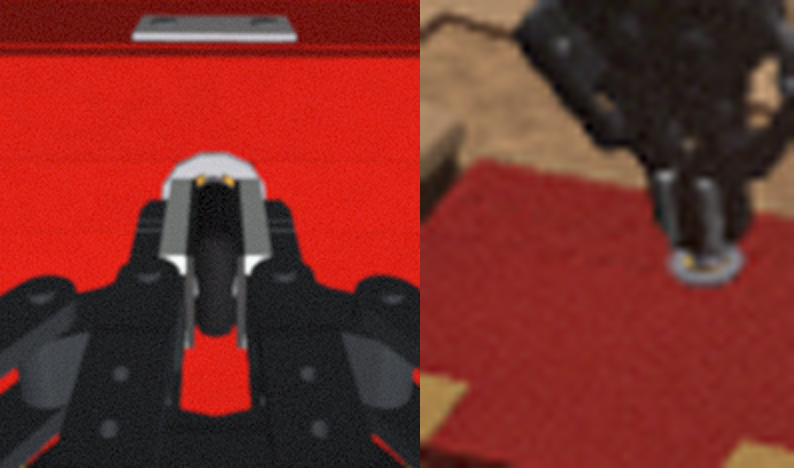

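The fingers sit right on the rosette and z holds at 107.3 under a 13 N press, so the key is fully home. Turning the rest of the way.

Run:
```python
from h import *
np.set_printoptions(precision=2,suppress=True)
def st(t): s=arm.sense();print(t,round(s["time"],2),s["tcp_pos"],"yaw",s["tcp_rot"][2],"F",s["contact_force"],"M",s["moment"],s["grasp_force"],s["joint_positions"][5]);return s
for a in (0.5,0.7,0.9,1.1,1.25,1.4,1.5,1.6):
    arm.servo_line([511.6,-212.9,104.5],frame=down(0.156+np.pi-a),velocity=20); f=st(a)["contact_force"]
    if np.hypot(f[0],f[1])>25: print("lateral");break
arm.wait(0.3); st("end")
w=arm.snapshot("wrist")[:,:,::-1];sc=arm.snapshot("scene")[:,:,::-1]
cv2.imwrite("pics/turn.png",np.hstack([cv2.resize(w[150:384,150:360],(420,468),interpolation=cv2.INTER_CUBIC),cv2.resize(sc[120:180,145:193],(374,468),interpolation=cv2.INTER_CUBIC)]))
```

```text
0.5 24.02 [ 512.27 -212.98  107.31] yaw 2.7976842920669753 F [-3.6   1.23 13.26] M [ 0.14  0.7  -0.04] 89.90991711616516 -1.8041907615082737
0.7 24.37 [ 512.48 -212.81  107.36] yaw 2.5975848337387277 F [-3.64  1.84 13.48] M [0.24 0.61 0.04] 89.89154577255249 -1.6042531588815718
0.9 24.72 [ 512.68 -212.68  107.34] yaw 2.3975117092915927 F [-1.82  2.41 13.39] M [0.34 0.46 0.01] 89.8483657836914 -1.4042838692588788
1.1 25.07 [ 512.86 -212.57  107.33] yaw 2.1974950624104266 F [-2.49  1.16 12.58] M [0.4  0.36 0.11] 89.79580879211426 -1.2043408637622197
1.25 25.37 [ 513.03 -212.54  107.36] yaw 2.0474479420174543 F [-1.87  2.56 13.06] M [0.39 0.28 0.07] 89.74880576133728 -1.0543470806784296
1.4 25.67 [ 513.15 -212.51  107.34] yaw 1.897345028043074 F [-0.96  2.16 12.53] M [0.45 0.17 0.03] 89.70672369003296 -0.9043660299310504
1.5 25.92 [ 513.27 -212.47  107.36] yaw 1.7972783704816502 F [-1.34  2.27 12.7 ] M [0.43 0.11 0.07] 89.6754777431488 -0.8042983753812074
1.6 26.17 [ 513.36 -212.49  107.35] yaw 1.697348430598018 F [-0.45  2.27 11.96] M [0.42 0.1  0.07] 89.63844895362854 -0.7043689085492066
end 26.47 [ 513.36 -212.52  107.38] yaw 1.6974644953563232 F [-1.48  1.75 11.66] M [0.46 0.15 0.1 ] 89.63906764984131 -0.7045584124901192
```

View pics/turn.png

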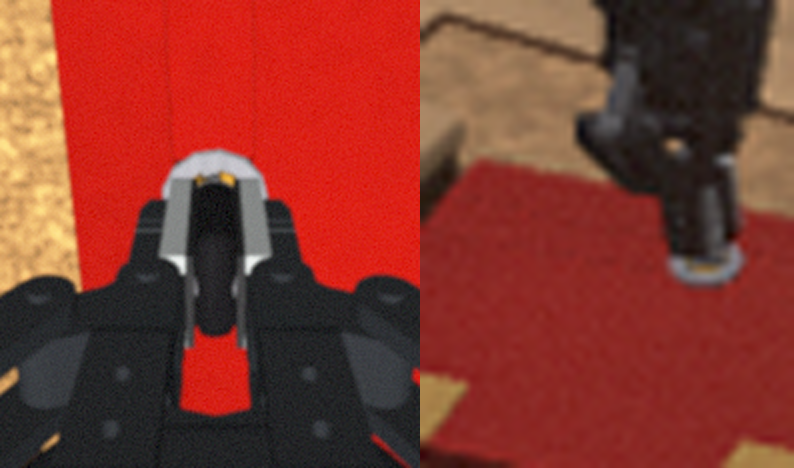

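The view shows the key seated and centred in the fingers, with the brass plug turned along with them. The spring is pushing back at about 0.1 N m. I'll turn a little more for margin, then hand in.

Run:
```python
from h import *
arm.servo_line([511.6,-212.9,104.5],frame=down(0.156+np.pi-1.67),velocity=20); arm.wait(0.5)
s=arm.sense();print(s["time"],s["tcp_pos"],s["tcp_rot"],s["contact_force"],s["moment"],s["grasp_force"])
print(arm.hand_in())
```

```text
27.3167 [ 513.42861293 -212.52174439  107.36418426] [ 3.13776793e+00 -4.67465820e-04  1.62745086e+00] [-0.1058606   3.51184875 11.20076983] [0.43796496 0.08193604 0.05518408] 89.6236503124237
the job is handed in; nothing more can be done
None
```

The job is handed in at 27.3 s (limit 61 s): lid shut, key seated fully in the lock and still gripped at about 90 N; the wrist is turned 1.67 rad clockwise, which I estimate puts the lock at 1.47–1.57 rad (1.22 needed), and the judge returned no verdict.

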